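# Make up two duct-fitting kits

## Task

Make up the two job kits: stand the galvanised collar and the yellow carton upright in the blue tray, one to a bay, and stand the black flanged spigot upright in the empty bay of the grey tray with the white louvred grille on edge between the two fins of that tray. Draw the grille up out of its leaning stack without toppling or pulling out the two metal plates that lean on it, leave the red carton where it stands, and let go of everything.

Things in the scene. Friction and masses are not known exactly. Their poses are not given: they have to be found in the camera images.
- collar_mid (a point): Galvanised (silver) round duct collar: an open tube standing on end, outer diameter 56 mm, wall 2.5 mm, 64 mm tall, about 90 g. The point is on its axis, half-way up; z is its axis, up. One of four stock things standing in a row on the table in shuffled order.
- yellow_carton_mid (a point): Yellow carton with a pale tape band over it, 50 mm (its x) by 60 mm (its y) by 64 mm tall, about 200 g. The point is its centre; z up. Stands in the stock row.
- spigot_mid (a point): Black plastic flanged spigot: a flange of 72 mm diameter, 6 mm thick, at the bottom with a 50 mm diameter round neck above it, open at the top, 64 mm tall in all, about 100 g. The point is on its axis, 32 mm above its underside; z is its axis, up. Stands in the stock row.
- red_carton_mid (a point): Red carton with a pale tape band, same size as the yellow one (50 mm along x, 60 mm along y, 64 mm tall). Not wanted: leave it standing in the stock row. The point is its centre; z up.
- grille_mid (a point): White louvred vent grille, a flat panel 60 mm wide (y), 130 mm tall (z), 10 mm thick (x), about 120 g. The point is its centre. At the start it is the rearmost of three panels leaning in the wooden rack, its z axis up along the panel and leaning 0.26 rad towards the robot. It is 7 mm wider than the plates at each side and 35 mm taller: grip it across its width by the two long edges.
- front_plate_mid (a point): Pale aluminium blank plate, 46 mm wide (y), 70 mm tall (z), 6 mm thick (x), loose, about 80 g: the foremost panel of the stack, on the side away from the robot, leaning on the copper-coloured plate. The point is its centre. It stays in the rack.
- middle_plate_mid (a point): Copper-coloured blank plate, 46 mm wide (y), 95 mm tall (z), 6 mm thick (x), loose, about 100 g: the middle panel, leaning on the grille. The point is its centre. It stays in the rack; when the grille is drawn out both plates drop back by about 10 mm against the backboard, which is fine.
- rack: Wooden rack fixed to the table (base 108 by 80 mm). Its backboard, 44 mm wide, 85 mm tall, leans 0.26 rad from vertical towards the rack's -x (towards the robot); the panels lean on its far side, their lower edges on a ledge (74 mm wide) square to the backboard, about 18 to 24 mm above the table. Origin: under the rack, on the table, z up, y along the ledge.
- blue_tray: Blue kit tray, fixed, 104 mm (x) by 204 mm (y), its rim 14 mm above the table, its floor 4 mm thick. A divider as high as the rim splits it into two bays, each 96 by 96 mm inside, with centres at y = +50 mm and y = -50 mm on its x = 0 line. Origin: centre of its underside, z up.
- grey_tray: Grey kit tray, fixed, sizes and origin as the blue one. Bay at y = -50 mm: empty. Bay at y = +50 mm: two dark steel fins, each 36 mm long (x), 6 mm thick, tops 64 mm above the table, with a 26 mm gap between them centred on y = +50 mm, x = 0. The grille stands in the gap on the tray floor, its width along the tray's x (either way round); it may lean on a fin.
There are look-alikes about, which are no part of the job. Of the things like the part that bears grille_mid, leave any that is pink or turquoise; of the rest the larger one is meant.

How it is judged:
By the outcome, as a careful person would: the job done as asked, in the order asked, and still so for the second after the job is handed in, with the robot touching nothing.
It also fails if it takes over 120 s, if anything falls off the work surface, if the arm or the gripper's body presses on something with over 40 N, if the wrist force passes 120 N, or if a joint passes its speed limit or range.

## Robot

A 6-joint arm with a two-finger parallel gripper is mounted at the origin on the work surface. World frame = base frame: x ahead of the robot, y to its left, z up, the work surface at z = 0. Lengths are in m, angles in rad, forces in N, time in s.
With the tool pointing down it reaches from about 0.35 to 0.85 m from the base axis. Payload 8.1 kg.
Tool frame: the origin (TCP) lies at the very end of the fingers, on their centre line; the grasp point (between the pads) lies 19 mm behind it; z points along the fingers, y is the direction in which the jaws open and shut (so a half turn about z gives the same grasp; the last joint's range is limited). The gripper opens to 93 mm and grips with 3 to 60 N. Pads are 15 mm wide; open, the fingers measure 128 mm over their backs; the gripper's body (75 mm by 188 mm) begins 65 mm behind the grasp point.
Start: joints at [1.075, 0.13, 1.488, -0, 1.523, -0.085], TCP at [0.24, 0.55, 0.219] pointing down, gripper open.
Joint ranges: [-2.96, 2.96], [-0.89, 2.26], [0.02, 2.5], [-1.34, 4.48], [0, 2.73], [-2.66, 2.66]. Speed limits (rad/s): [2.39, 2.39, 2.79, 3.14, 3.14, 3.14].

## Interface

Orientations are given as a rotation vector (axis times angle).
In Python, from plant import * gives the robot as it stands.
- The arm moves only by the tool apply_moves, never from a script. Its argument "commands" is one flat list of numbers, 7 for each row, row after row: the shift along the world's x, y, z in cm, then the turn, a rotation vector about the world's x, y, z in rad, then the finger opening in cm, from 0 to 9.3. A call has 1 to 8 rows; each row shifts and turns the pose as measured when the row begins; what a row does not reach is not made up. A row lasts 1/8 s, in which the tool goes at most 62.5 mm and 10.7 degrees, less where a joint would pass 70% of its speed; a pose out of reach is approached as far as the arm can. A call with a gripper value outside its range is refused whole. The fingers move at their own pace and stop on an object; "squeeze" is the grip in N (left out, the last holds). Time passes only in rows, so rows that do not move let the fingers close. It gives the time, the measured TCP pose, the force and the opening at its end, in the units of the state.
- read_state(): the state, without advancing time (a new reading comes with each control period).
- read_camera(name): name is "scene" or "top"; returns (picture, depth): 384x512x3 uint8, blue, green, red; 384x512 float32, m along the optical axis (not along the pixel's ray), 0 where there is no reading.
- camera_model(name): a dict with "intrinsics" (3x3 intrinsics, pixels), "R" (3x3) and "t" (3): a world point X has camera coordinates R X + t. Camera axes: x right, y down, z forward; pixel columns grow to the right and rows downward; lengths in m; the calibration is good to about 2 mm. A picture is of the moment at which its call begins. camera_model takes no time and is no camera call.
- close_job(): hands the job in, once; it reports no verdict.
Trained networks look in the newest picture that a camera, given by its name, has taken for a name from the list of things; names that differ only in an ending like _2 or _b are one class to them, and where a whole thing is asked for, a point or a joint stands for the part that bears it (a point fixed in the world has none). Each returns a list of dicts, best first, with "conf" (0 to 1); they miss things now and then, are a little off and sometimes report something else, mostly with a low value. They report only what shows in the picture. A call takes as long as a camera call. They do not tell look-alikes from the thing itself.
- find_in(query, camera): "point" ([x, y, z] in m, in the coordinates of the camera as it stood for that picture, good to about 4 mm: the middle of the surface that is visible of it).
- cut_out(query, camera): "mask" (384x512 bool, what is visible of it).
- spot_point(query, camera): "point" ([x, y, z] in m, in the coordinates of the camera as it stood for that picture, good to about 4 mm: a listed point, or the origin of a listed thing).
The state is a dict: "t": time; "q": joint angles; "dq": joint speeds; "joint_torque": joint torques, N m; "tool_pos": TCP position; "orientation": TCP orientation; "force": force on the tool from outside, world axes, zero at the start; "wrist_torque": the same for the moment, N m; "opening": finger opening in m.
Only numpy, scipy, OpenCV 4.12 (cv2) and the standard library are available. Lean on these libraries where they do the work, as an engineer would, in place of code of your own. Each camera call takes 0.05 s, during which the arm holds its last target. There are 200 camera calls.

## Working session

There is one attempt and no reset: what is moved stays moved. The work goes in short steps, Python scripts to look and compute and a tool call to move; the robot and the scene stay as the last step left them, time stands still between calls to the robot, and variables do not carry over. Pictures are saved under pics/ and viewed, about 12 in all and at most 16, crops included, and the job is handed in when it is done.

Besides the shell and the picture viewer there is one more tool, called by a JSON object that holds its "fn" and its "kwargs". apply_moves: Moves the arm, as the interface text tells. Its arguments: {"type":"object","properties":{"commands":{"type":"array"},"squeeze":{"type":"number"}},"required":["commands"]}

```bash
mkdir -p pics; ls; cat > h.py <<'E'
from plant import *
import numpy as np, cv2
def w(p,cam):
    m=camera_model(cam); return np.array(m["R"]).T@(np.array(p)-np.array(m["t"]))
def cloud(d,cam):
    m=camera_model(cam);K=np.array(m["intrinsics"]);v,u=np.mgrid[:d.shape[0],:d.shape[1]]
    c=np.stack([(u-K[0,2])/K[0,0]*d,(v-K[1,2])/K[1,1]*d,d],-1)
    return (c-np.array(m["t"]))@np.array(m["R"])
def px(X,cam):
    m=camera_model(cam);c=np.array(m["R"])@np.array(X)+np.array(m["t"]);q=np.array(m["intrinsics"])@c;return (q[:2]/q[2]).round(0)
E
python3 - <<'E'
from h import *
for c in("scene","top"):
    im,d=read_camera(c);np.savez(f"pics/{c}0.npz",im=im,d=d);cv2.imwrite(f"pics/{c}0.png",cv2.resize(im,(800,600)))
    for n in["collar_mid","yellow_carton_mid","spigot_mid","red_carton_mid","grille_mid","front_plate_mid","middle_plate_mid","rack","blue_tray","grey_tray"]:
        for r in spot_point(n,c)[:3]:
            X=w(r["point"],c);print(c,n,round(r["conf"],2),X.round(3),px(X,c))
E
```

```text
pics
scene collar_mid 0.59 [0.479 0.059 0.035] [319. 175.]
scene yellow_carton_mid 0.71 [0.454 0.168 0.032] [363. 188.]
scene yellow_carton_mid 0.34 [ 0.533 -0.336 -0.003] [194. 145.]
scene spigot_mid 0.93 [ 0.462 -0.166  0.033] [255. 143.]
scene red_carton_mid 0.78 [ 0.496 -0.054  0.029] [278. 164.]
scene grille_mid 0.79 [ 0.804 -0.079  0.002] [180. 228.]
scene grille_mid 0.76 [ 0.649 -0.193  0.007] [197. 177.]
scene grille_mid 0.69 [ 0.638 -0.059  0.082] [237. 169.]
scene front_plate_mid 0.7 [ 0.661 -0.059  0.058] [231. 182.]
scene middle_plate_mid 0.66 [ 0.655 -0.061  0.065] [232. 178.]
scene rack 0.76 [ 0.654 -0.064 -0.   ] [233. 200.]
scene rack 0.45 [ 0.461 -0.167  0.033] [255. 143.]
scene blue_tray 0.55 [ 0.505  0.333 -0.001] [417. 241.]
scene grey_tray 0.89 [ 0.536 -0.335 -0.002] [194. 145.]
top collar_mid 0.65 [0.485 0.057 0.038] [236. 265.]
top yellow_carton_mid 0.69 [0.449 0.159 0.03 ] [194. 281.]
top yellow_carton_mid 0.37 [ 0.656 -0.059  0.063] [283. 192.]
top spigot_mid 0.69 [ 0.463 -0.163  0.032] [328. 273.]
top spigot_mid 0.43 [ 0.642 -0.063  0.082] [286. 197.]
top red_carton_mid 0.8 [ 0.493 -0.057  0.031] [284. 261.]
top grille_mid 0.95 [ 0.8   -0.078  0.002] [288. 141.]
top grille_mid 0.91 [0.666 0.098 0.003] [220. 193.]
top grille_mid 0.86 [ 0.651 -0.194  0.004] [336. 197.]
top front_plate_mid 0.56 [ 0.665 -0.058  0.055] [282. 189.]
top front_plate_mid 0.56 [ 0.491 -0.059  0.03 ] [284. 262.]
top middle_plate_mid 0.48 [ 0.656 -0.059  0.062] [283. 192.]
top rack 0.62 [ 0.652 -0.06   0.002] [282. 198.]
top blue_tray 0.96 [ 0.506  0.334 -0.   ] [127. 258.]
top grey_tray 0.93 [ 0.532 -0.332  0.004] [393. 243.]
```

View pics/scene0.png

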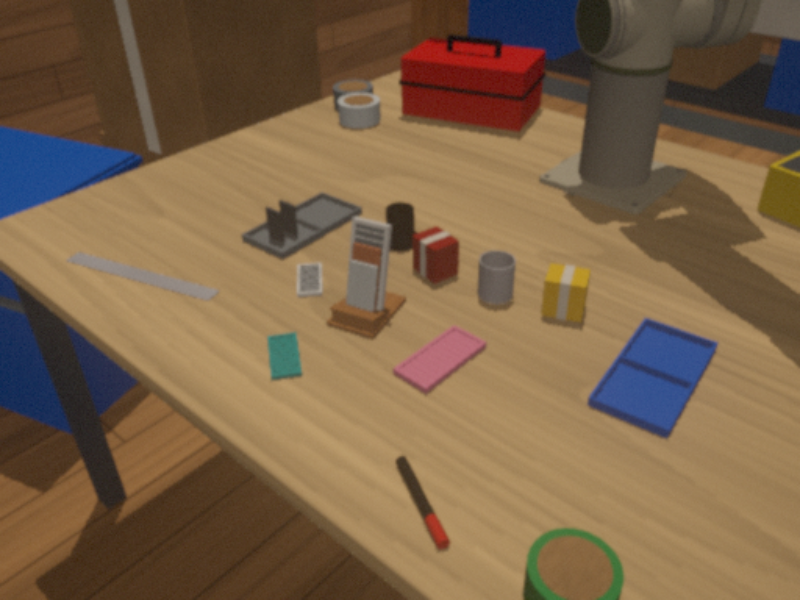

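View pics/top0.png

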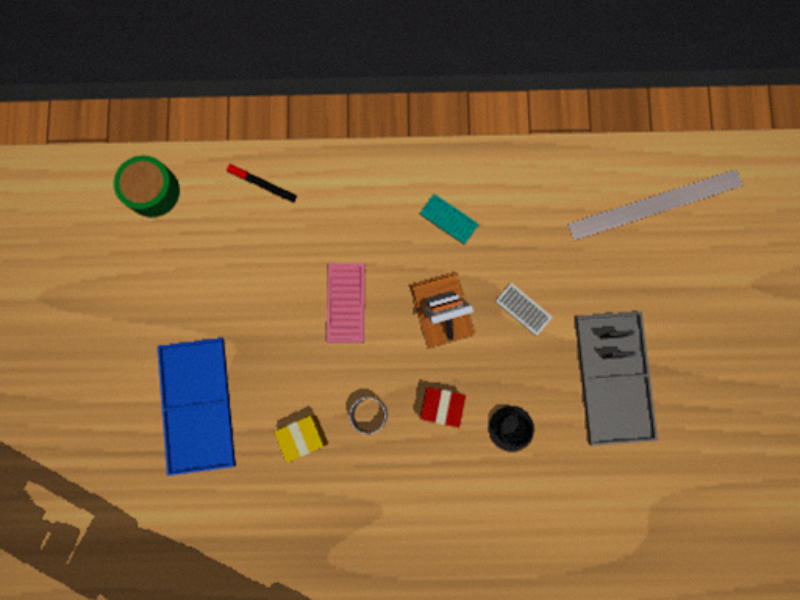

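Scene: the collar (368,413 in the top view), yellow carton (300,438), red carton (442,406) and black spigot (511,428) form the row. The rack stack is at (445,310), the blue tray at (197,405) and the grey tray at (615,378), with its fins in the far bay at (612,342).

Things that could be taken for the grille, by top-view pixel: pink (345,303), turquoise (449,219), small white lying flat (524,308), and the large white one in the rack (452,313). I choose the one in the rack and will check it in a crop.

```bash
python3 - <<'E'
from h import *
im,d=read_camera("top");P=cloud(d,"top")
np.save("pics/P.npy",P)
def rect(Q):
    r=cv2.minAreaRect((Q[:,:2]*1000).astype(np.float32));return np.round(r[0],1),np.round(r[1],1),round(r[2],1)
for n in["blue_tray","grey_tray","yellow_carton_mid","red_carton_mid","collar_mid","spigot_mid","rack","grille_mid"]:
    for r in cut_out(n,"top")[:4]:
        Q=P[r["mask"]&(d>0)];z=np.percentile(Q[:,2],[5,50,95]).round(3)
        print(n,round(r["conf"],2),"z",z,"all",rect(Q),end=" ")
        T=Q[abs(Q[:,2]-z[2])<.008]
        if len(T)>5:print("top",rect(T),len(T))
# fins
B=P[(abs(P[...,0]-.585)<.08)&(abs(P[...,1]+.33)<.06)&(P[...,2]>.045)&(P[...,2]<.08)]
print("fins",rect(B),len(B)); 
k=B[:,0]>B[:,0].mean()
for s in(k,~k):print(B[s].mean(0).round(4),rect(B[s]))
big=cv2.resize(im[150:300,170:430],None,fx=3,fy=3,interpolation=cv2.INTER_CUBIC)
s,_=read_camera("scene");b2=cv2.resize(s[120:240,190:270],None,fx=4,fy=4,interpolation=cv2.INTER_CUBIC)
c=np.zeros((930-330,800,3),np.uint8);c=np.zeros((600,800,3),np.uint8)
c[:450,:480]=cv2.resize(im[150:300,190:350],(480,450),interpolation=3);c[:480,480:800]=b2
cv2.imwrite("pics/crop1.png",c)
E
```

```text
blue_tray 0.72 z [0.    0.004 0.014] all (array([504.4, 336.3]), array([208.3, 109.7]), 7.9) top (array([503.2, 336. ]), array([204.1, 106.3]), 6.4) 932
grey_tray 0.61 z [0.    0.004 0.016] all (array([ 535.4, -332.1]), array([203.8, 105.7]), 3.2) top (array([ 535.4, -332.2]), array([203.8, 105.5]), 3.2) 573
yellow_carton_mid 0.92 z [0.007 0.063 0.066] all (array([449.5, 169.7]), array([55.1, 75.1]), 21.9) top (array([450.9, 163.1]), array([49.8, 60.8]), 22.7) 558
red_carton_mid 0.9 z [0.061 0.064 0.066] all (array([494.1, -54. ]), array([59.4, 48. ]), 76.1) top (array([494.1, -54. ]), array([59.4, 48. ]), 76.1) 511
collar_mid 0.63 z [-0.002  0.033  0.065] all (array([481. ,  62.1]), array([61. , 56.1]), 89.2) top (array([483.5,  59.7]), array([54.1, 51. ]), 88.9) 80
spigot_mid 0.65 z [0.002 0.006 0.063] all (array([ 457.4, -163.4]), array([69.1, 70.9]), 25.4) top (array([ 457.7, -162.9]), array([47.5, 48.4]), 89.0) 98
rack 0.66 z [0.001 0.01  0.05 ] all (array([650.9, -59.3]), array([112. ,  85.2]), 13.3) top (array([643.1, -52.1]), array([45. , 59.7]), 86.2) 19
grille_mid 0.87 z [0.004 0.008 0.012] all (array([665.4,  96.2]), array([ 61.1, 132.6]), 89.6) top (array([663.8,  97.2]), array([ 59.1, 129.3]), 89.6) 1164
grille_mid 0.84 z [0.002 0.006 0.009] all (array([802.6, -74.3]), array([92.9, 46.7]), 51.2) top (array([801.7, -74.6]), array([91.1, 45.3]), 51.7) 564
grille_mid 0.63 z [0.062 0.142 0.147] all (array([630. , -60.5]), array([66.7, 37.9]), 81.3) top (array([624.2, -65.9]), array([10.7, 59.3]), 15.7) 123
grille_mid 0.61 z [0.002 0.005 0.009] all (array([ 648.2, -191.2]), array([85.1, 39.8]), 47.5) top (array([ 648.2, -191.2]), array([85.1, 39.8]), 47.5) 507
fins (array([ 585.2, -329. ]), array([38.2, 35.9]), 2.6) 100
[ 0.6005 -0.3259  0.0607] (array([ 601. , -327.4]), array([ 6.3, 34.1]), 2.2)
[ 0.5689 -0.3289  0.0617] (array([ 569.2, -329.8]), array([ 6.1, 35.9]), 3.4)
```

View pics/crop1.png

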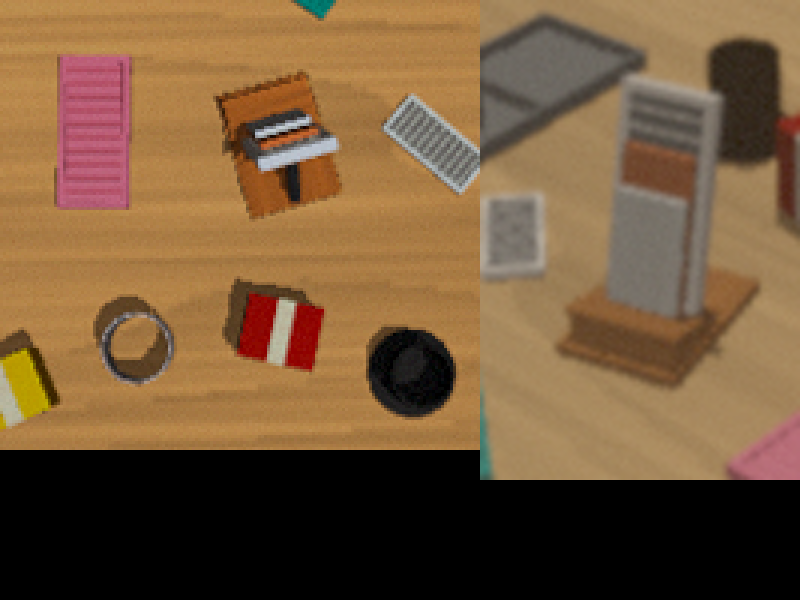

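The crop confirms it: the large white grille stands in the rack behind the copper and aluminium plates (top edge at about crop (298,156)). The pink, turquoise and small white panels are the look-alikes.

```bash
cat >> h.py <<'E'
from scipy.spatial.transform import Rotation as Ro
def tgt(yaw,tilt=0,n=0):
    # jaw (tool y) along yaw deg; tool z down, tilted by `tilt` toward horizontal dir n=(yaw-90)
    y=np.array([np.cos(np.radians(yaw)),np.sin(np.radians(yaw)),0]);f=np.array([y[1],-y[0],0])
    z=np.sin(tilt)*f-np.cos(tilt)*np.array([0,0,1]);return Ro.from_matrix(np.stack([np.cross(y,z),y,z],1))
def go(p,yaw,tilt=0):
    s=read_state();R=Ro.from_rotvec(s["orientation"]);best=min(((tgt(yaw+k,tilt if k==0 else -tilt)*R.inv()).as_rotvec() for k in(0,180)),key=np.linalg.norm)
    print("d cm",((np.array(p)-s["tool_pos"])*100).round(2),"rot",best.round(3))
def st():
    s=read_state();R=Ro.from_rotvec(s["orientation"]).as_matrix();print("t",s["t"],"pos",np.round(s["tool_pos"],4),"yaw",np.degrees(np.arctan2(R[1,1],R[0,1])).round(1),"z",R[:,2].round(3),"q",np.round(s["q"],2),"F",np.round(s["force"],1),"op",s["opening"])
E
python3 -c "
from h import *
st();go([.483,.06,.2],90)"
```

```text
t 1.6 pos [0.2396 0.5501 0.2186] yaw 66.5 z [-0.  0. -1.] q [ 1.07  0.13  1.49  0.    1.52 -0.09] F [ 0.7 -0.2  0.6] op 0.09319307019745003
d cm [ 24.34 -49.01  -1.86] rot [-0.    -0.     0.411]
```

{"fn": "apply_moves", "kwargs": {"commands": [2.4,-4.9,-0.2,0,0,0.05,7.3,2.4,-4.9,-0.2,0,0,0.05,7.3,2.4,-4.9,-0.2,0,0,0.05,7.3,2.4,-4.9,-0.2,0,0,0.05,7.3,2.4,-4.9,-0.2,0,0,0.05,7.3,2.4,-4.9,-0.2,0,0,0.05,7.3,2.4,-4.9,-0.2,0,0,0.05,7.3,2.4,-4.9,-0.2,0,0,0.05,7.3], "squeeze": 15}}

```text
t: 2.6
tool_pos: [0.4341, 0.1492, 0.2029]
orientation: [-0.015, 3.138, 0.004]
force: [-0.2, 0.6, 0.4]
opening: 0.0732
```

```bash
python3 -c "
from h import *
st();go([.483,.06,.028],90)"
```

```text
t 2.6 pos [0.4341 0.1492 0.2029] yaw 90.5 z [ 0.004  0.002 -1.   ] q [ 0.22 -0.26  1.89  0.    1.51 -1.36] F [-0.2  0.6  0.4] op 0.07315482166433993
d cm [  4.89  -8.92 -17.49] rot [-0.002  0.004 -0.009]
```

{"fn": "apply_moves", "kwargs": {"commands": [2.4,-4.4,-1,0,0,0,7.3,2.4,-4.4,-1,0,0,0,7.3,0,0,-3,0,0,0,7.3,0,0,0,0,0,0,7.3]}}

```text
t: 3.1
tool_pos: [0.4851, 0.0538, 0.1531]
orientation: [-0.006, 3.135, 0.003]
force: [-0.3, 1.2, 0.6]
opening: 0.0727
```

```bash
python3 -c "
from h import *
st();go([.483,.06,.028],90)"
```

```text
t 3.1 pos [0.4851 0.0538 0.1531] yaw 90.2 z [ 0.007  0.002 -1.   ] q [ 0.   -0.14  1.88  0.    1.4  -1.57] F [-0.3  1.2  0.6] op 0.07270342032383477
d cm [ -0.21   0.62 -12.51] rot [-0.002  0.007 -0.004]
```

{"fn": "apply_moves", "kwargs": {"commands": [-0.2,0.6,-4,0,0,0,7.3,0,0,-4,0,0,0,7.3,0,0,-3,0,0,0,7.3,0,0,-1.3,0,0,0,7.3,0,0,0,0,0,0,7.3]}}

```text
t: 3.72
tool_pos: [0.4875, 0.0625, 0.0351]
orientation: [-0.012, 3.124, 0.004]
force: [0.2, -0.2, 0.1]
opening: 0.0729
```

```bash
python3 -c "
from h import *
st();go([.483,.06,.028],90)"
```

```text
t 3.725 pos [0.4875 0.0625 0.0351] yaw 90.4 z [ 0.018  0.002 -1.   ] q [ 0.02 -0.01  1.98  0.    1.15 -1.56] F [ 0.2 -0.2  0.1] op 0.07286641430510188
d cm [-0.45 -0.25 -0.71] rot [-0.002  0.018 -0.008]
```

{"fn": "apply_moves", "kwargs": {"commands": [-0.4,-0.25,-0.6,0,0.018,-0.008,7.3,0,0,0,0,0,0,4,0,0,0,0,0,0,4,0,0,0,0,0,0,4,0,0,0,0,0,0,4]}}

```text
t: 4.35
tool_pos: [0.4866, 0.06, 0.0331]
orientation: [0.001, 3.137, 0.004]
force: [-0.4, -0.3, -0.8]
opening: 0.0555
```

```bash
python3 -c "
from h import *
st();go([.554,.341,.2],97)"
```

```text
t 4.35 pos [0.4866 0.06   0.0331] yaw 90.0 z [ 0.005  0.002 -1.   ] q [ 0.02  0.01  1.97  0.    1.16 -1.55] F [-0.4 -0.3 -0.8] op 0.055492613925409696
d cm [ 6.74 28.1  16.69] rot [-0.003  0.005  0.123]
```

{"fn": "apply_moves", "kwargs": {"commands": [0,0,4,0,0,0,4,0,0,5,0,0,0,4,1.2,5,3,0,0,0.03,4,1.2,5.6,1,0,0,0.03,4,1.2,5.6,0,0,0,0.03,4,1.2,5.6,0,0,0,0.03,1,1.2,5,0,0,0,0,4,0,0,0,0,0,0,4]}}

```text
t: 5.35
tool_pos: [0.5461, 0.3361, 0.1673]
orientation: [-0.187, 3.131, 0.006]
force: [0.2, -0.8, -0.8]
opening: 0.0555
```

```bash
python3 -c "
from h import *
st();go([.554,.341,.038],97)"
```

```text
t 5.35 pos [0.5461 0.3361 0.1673] yaw 96.8 z [ 0.005  0.004 -1.   ] q [ 0.47  0.26  1.43  0.    1.44 -1.22] F [ 0.2 -0.8 -0.8] op 0.05550933971849974
d cm [  0.79   0.49 -12.93] rot [-0.004  0.005  0.003]
```

{"fn": "apply_moves", "kwargs": {"commands": [0.7,0.4,-4,0,0,0,4,0,0,-4,0,0,0,4,0,0,-3,0,0,0,4,0,0,-1,0,0,0,4,0,0,0,0,0,0,4]}}

```text
t: 5.98
tool_pos: [0.5534, 0.3378, 0.0454]
orientation: [-0.187, 3.13, 0.004]
force: [0.6, -0.1, -0.7]
opening: 0.0555
```

```bash
python3 -c "
from h import *
st();go([.554,.341,.038],97)"
```

```text
t 5.975 pos [0.5534 0.3378 0.0454] yaw 96.8 z [ 0.006  0.003 -1.   ] q [ 0.47  0.39  1.51 -0.    1.24 -1.22] F [ 0.6 -0.1 -0.7] op 0.05553735981850296
d cm [ 0.06  0.32 -0.74] rot [-0.003  0.006  0.003]
```

{"fn": "apply_moves", "kwargs": {"commands": [0,0.3,-0.6,0,0,0,4,0,0,-0.2,0,0,0,4,0,0,0,0,0,0,4,0,0,0,0,0,0,7.5,0,0,0,0,0,0,7.5,0,0,0,0,0,0,7.5,0,0,4,0,0,0,7.5,0,0,5,0,0,0,7.5]}}

```text
t: 6.98
tool_pos: [0.5528, 0.3404, 0.1284]
orientation: [-0.187, 3.132, 0.002]
force: [-0.1, 0.8, 0.9]
opening: 0.0747
```

```bash
python3 -c "
from h import *
st();go([.451,.163,.15],112.7)"
```

```text
t 6.975 pos [0.5528 0.3404 0.1284] yaw 96.8 z [ 0.004  0.002 -1.   ] q [ 0.47  0.31  1.45 -0.    1.38 -1.22] F [-0.1  0.8  0.9] op 0.07471746530103013
d cm [-10.18 -17.74   2.16] rot [-0.002  0.004  0.277]
```

{"fn": "apply_moves", "kwargs": {"commands": [-2,-3.6,2.5,0,0,0.07,8.6,-2.6,-4.5,0,0,0,0.07,8.6,-2.6,-4.5,0,0,0,0.07,8.6,-2.6,-4.5,0,0,0,0.07,8.6,-0.4,-0.6,-1,0,0,0,8.6,0,0,0,0,0,0,8.6]}}

```text
t: 7.72
tool_pos: [0.4519, 0.1611, 0.1514]
orientation: [-0.633, 3.059, 0.009]
force: [-0.3, 0.1, 0.1]
opening: 0.0856
```

```bash
python3 - <<'E'
from h import *
st();go([.451,.163,.028],112.7)
im,d=read_camera("top");cv2.imwrite("pics/c2.png",cv2.resize(im[190:310,80:260],None,fx=4,fy=4,interpolation=3))
E
```

```text
t 7.725 pos [0.4519 0.1611 0.1514] yaw 113.4 z [ 0.016  0.009 -1.   ] q [ 0.23 -0.18  1.92  0.01  1.39 -1.75] F [-0.3  0.1  0.1] op 0.08555112694707939
d cm [ -0.09   0.19 -12.34] rot [-0.009  0.016 -0.012]
```

View pics/c2.png

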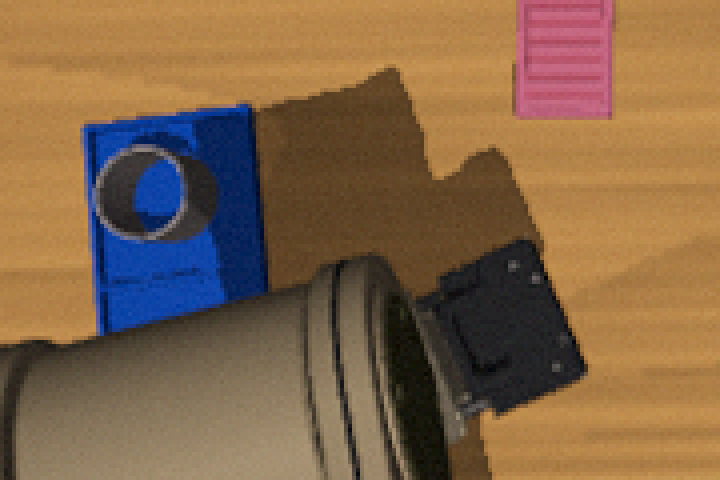

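The collar stands in the far bay of the blue tray (crop 150,192). Next is the carton.

{"fn": "apply_moves", "kwargs": {"commands": [-0.1,0.2,-4,-0.009,0.016,-0.012,8.6,0,0,-4,0,0,0,8.6,0,0,-3,0,0,0,8.6,0,0,-1,0,0,0,8.6,0,0,0,0,0,0,8.6]}}

```text
t: 8.4
tool_pos: [0.4558, 0.1688, 0.0316]
orientation: [-0.622, 3.074, 0.002]
force: [0.3, 0.5, 0.9]
opening: 0.0861
```

```bash
python3 -c "
from h import *
st();go([.451,.163,.028],112.7)"
```

```text
t 8.4 pos [0.4558 0.1688 0.0316] yaw 112.9 z [ 0.005  0.002 -1.   ] q [ 0.25 -0.    1.99  0.    1.15 -1.72] F [0.3 0.5 0.9] op 0.08610050677447181
d cm [-0.48 -0.58 -0.36] rot [-0.002  0.005 -0.003]
```

{"fn": "apply_moves", "kwargs": {"commands": [-0.5,-0.6,0,0,0,0,8.6,0,0,0,0,0,0,8.6,0,0,0,0,0,0,5,0,0,0,0,0,0,5,0,0,0,0,0,0,5,0,0,0,0,0,0,5], "squeeze": 20}}

```text
t: 9.15
tool_pos: [0.4539, 0.1634, 0.036]
orientation: [-0.62, 3.067, 0.003]
force: [0.1, 0.2, -0.8]
opening: 0.06
```

```bash
python3 -c "
from h import *
st();go([.4545,.329,.15],97)"
```

```text
t 9.15 pos [0.4539 0.1634 0.036 ] yaw 112.9 z [ 0.012  0.004 -1.   ] q [ 0.24 -0.03  2.    0.    1.15 -1.73] F [ 0.1  0.2 -0.8] op 0.059963588034284455
d cm [ 0.06 16.56 11.4 ] rot [-0.002  0.013 -0.277]
```

{"fn": "apply_moves", "kwargs": {"commands": [0,0,4,0,0,0,5,0,0,5,0,0,-0.07,5,0,4,3,0,0,-0.07,5,0,5,0,0,0,-0.07,5,0,5,0,0,0,-0.05,5,0,3,0,0,0,0,5,0,0,0,0,0,0,5]}}

```text
t: 10.02
tool_pos: [0.4508, 0.3374, 0.1574]
orientation: [-0.2, 3.127, 0.003]
force: [-0.4, -0.1, -2.5]
opening: 0.06
```

```bash
python3 -c "
from h import *
st();go([.4545,.329,.041],97)"
```

```text
t 10.025 pos [0.4508 0.3374 0.1574] yaw 97.3 z [ 0.008  0.002 -1.   ] q [ 0.55  0.06  1.68 -0.    1.4  -1.15] F [-0.4 -0.1 -2.5] op 0.060036127664055076
d cm [  0.37  -0.84 -11.64] rot [-0.002  0.008 -0.006]
```

{"fn": "apply_moves", "kwargs": {"commands": [0.3,-0.8,-4,0,0.008,0,5,0,0,-3,0,0,0,5,0,0,-2.4,0,0,0,5,0,0,-0.8,0,0,0,5,0,0,0,0,0,0,5]}}

```text
t: 10.65
tool_pos: [0.4533, 0.3251, 0.052]
orientation: [0.2, -3.133, 0.0]
force: [0.3, -0.3, -0.9]
opening: 0.0597
```

```bash
python3 -c "
from h import *
st();go([.4545,.329,.041],97)"
```

```text
t 10.65 pos [0.4533 0.3251 0.052 ] yaw 97.3 z [-0.002 -0.    -1.   ] q [ 0.53  0.16  1.77  0.    1.21 -1.17] F [ 0.3 -0.3 -0.9] op 0.0597001873790087
d cm [ 0.12  0.39 -1.1 ] rot [ 0.    -0.002 -0.005]
```

{"fn": "apply_moves", "kwargs": {"commands": [0.1,0.4,-0.7,0,0,0,5,0,0,-0.3,0,0,0,5,0,0,-0.2,0,0,0,5,0,0,0,0,0,0,5]}}

```text
t: 11.15
tool_pos: [0.4565, 0.3303, 0.0424]
orientation: [-0.2, 3.133, 0.003]
force: [-0.6, -0.0, -1.3]
opening: 0.0596
```

```bash
python3 -c "
from h import *
st();go([.4545,.329,.041],97)"
```

```text
t 11.15 pos [0.4565 0.3303 0.0424] yaw 97.3 z [ 0.002  0.002 -1.   ] q [ 0.54  0.19  1.76  0.    1.19 -1.16] F [-0.6 -0.  -1.3] op 0.05955982585575631
d cm [-0.2  -0.13 -0.14] rot [-0.002  0.002 -0.005]
```

{"fn": "apply_moves", "kwargs": {"commands": [-0.2,0,-0.3,0,0,0,5,0,0,-0.2,0,0,0,5,0,0,0,0,0,0,5,0,0,0,0,0,0,8,0,0,0,0,0,0,8,0,0,0,0,0,0,8,0,0,4,0,0,0,8,0,0,5,0,0,0,8]}}

```text
t: 12.15
tool_pos: [0.4516, 0.3289, 0.1267]
orientation: [0.2, -3.131, 0.003]
force: [0.9, 1.1, -0.2]
opening: 0.08
```

```bash
python3 -c "
from h import *
st();go([.4585,-.1635,.17],93)"
```

```text
t 12.15 pos [0.4516 0.3289 0.1267] yaw 97.3 z [-0.004 -0.002 -1.   ] q [ 0.54  0.09  1.71  0.    1.35 -1.16] F [ 0.9  1.1 -0.2] op 0.08004834321216937
d cm [  0.69 -49.24   4.33] rot [ 0.002 -0.004 -0.075]
```

{"fn": "apply_moves", "kwargs": {"commands": [0,-3,3,0,0,0,7.5,0,-6,2.5,0,0,-0.015,7.5,0,-6.2,0,0,0,-0.015,7.5,0,-6.2,0,0,0,-0.015,7.5,0,-6.2,0,0,0,-0.015,7.5,0,-6.2,0,0,0,-0.015,7.5,0,-6.2,0,0,0,0,7.5,0,-5,0,0,0,0,7.5]}}

```text
t: 13.15
tool_pos: [0.4529, -0.1235, 0.1894]
orientation: [-0.09, 3.129, 0.001]
force: [0.0, 1.0, 0.0]
opening: 0.0751
```

```bash
python3 -c "
from h import *
st();go([.4585,-.1635,.17],93)"
```

```text
t 13.15 pos [ 0.4529 -0.1235  0.1894] yaw 93.3 z [ 0.011  0.001 -1.   ] q [-0.38 -0.23  1.89  0.    1.47 -2.01] F [0. 1. 0.] op 0.07510996939465703
d cm [ 0.56 -4.   -1.94] rot [-0.001  0.011 -0.005]
```

{"fn": "apply_moves", "kwargs": {"commands": [0.5,-3.5,-3,0,0.01,0,7.5,0,0,0,0,0,0,7.5,0,0,0,0,0,0,7.5]}}

```text
t: 13.52
tool_pos: [0.4579, -0.1634, 0.1596]
orientation: [-0.081, 3.138, -0.0]
force: [0.5, 0.6, 0.3]
opening: 0.0751
```

```bash
python3 -c "
from h import *
st();go([.4585,-.1635,.03],93)"
```

```text
t 13.525 pos [ 0.4579 -0.1634  0.1596] yaw 92.9 z [ 0.002 -0.    -1.   ] q [-0.45 -0.15  1.87  0.    1.41 -2.07] F [0.5 0.6 0.3] op 0.07509187656055845
d cm [ 6.000e-02 -1.000e-02 -1.296e+01] rot [0.    0.002 0.001]
```

{"fn": "apply_moves", "kwargs": {"commands": [0,0,-4,0,0,0,7.5,0,0,-4,0,0,0,7.5,0,0,-3,0,0,0,7.5,0,0,-1,0,0,0,7.5,0,0,0,0,0,0,7.5]}}

```text
t: 14.15
tool_pos: [0.4621, -0.1597, 0.0426]
orientation: [-0.091, 3.129, -0.005]
force: [0.3, 0.1, 0.0]
opening: 0.075
```

```bash
python3 -c "
from h import *
st();go([.4585,-.1635,.03],93)"
```

```text
t 14.15 pos [ 0.4621 -0.1597  0.0426] yaw 93.3 z [ 0.012 -0.003 -1.   ] q [-0.44 -0.02  1.98  0.    1.17 -2.07] F [0.3 0.1 0. ] op 0.07498080337246897
d cm [-0.36 -0.38 -1.26] rot [ 0.003  0.012 -0.006]
```

{"fn": "apply_moves", "kwargs": {"commands": [-0.4,-0.4,-0.9,0,0.01,0,7.5,0,0,-0.2,0,0,0,7.5,0,0,0,0,0,0,4,0,0,0,0,0,0,4,0,0,0,0,0,0,4,0,0,0,0,0,0,4], "squeeze": 15}}

```text
t: 14.9
tool_pos: [0.4608, -0.165, 0.0351]
orientation: [-0.091, 3.134, -0.01]
force: [-0.0, 0.3, -0.3]
opening: 0.05
```

```bash
python3 -c "
from h import *
st();go([.4855,-.335,.15],93)"
```

```text
t 14.9 pos [ 0.4608 -0.165   0.0351] yaw 93.3 z [ 0.007 -0.006 -1.   ] q [-0.45 -0.    1.98 -0.    1.16 -2.07] F [-0.   0.3 -0.3] op 0.04998143886856777
d cm [  2.47 -17.    11.49] rot [ 0.006  0.007 -0.006]
```

{"fn": "apply_moves", "kwargs": {"commands": [0,0,4,0,0,0,4,0,0,5,0,0,0,4,0.6,-4,2,0,0,0,4,0.6,-4.5,0,0,0,0,4,0.6,-4.5,0,0,0,0,4,0.6,-3.5,0,0,0,0,4,0,0,0,0,0,0,4]}}

```text
t: 15.78
tool_pos: [0.4834, -0.3338, 0.1478]
orientation: [-0.095, 3.135, -0.009]
force: [0.0, 0.9, -0.7]
opening: 0.0505
```

```bash
python3 -c "
from h import *
st();go([.488,-.336,.039],93)"
```

```text
t 15.775 pos [ 0.4834 -0.3338  0.1478] yaw 93.5 z [ 0.005 -0.005 -1.   ] q [-0.69  0.13  1.62 -0.    1.39 -2.32] F [ 0.   0.9 -0.7] op 0.05047899356397299
d cm [  0.46  -0.22 -10.88] rot [ 0.006  0.005 -0.008]
```

{"fn": "apply_moves", "kwargs": {"commands": [0.4,-0.2,-4,0.006,0.005,0,4,0,0,-3,0,0,0,4,0,0,-2,0,0,0,4,0,0,-0.6,0,0,0,4,0,0,0,0,0,0,4]}}

```text
t: 16.4
tool_pos: [0.4876, -0.3331, 0.0499]
orientation: [-0.096, 3.14, 0.003]
force: [-0.2, -0.9, -0.7]
opening: 0.0499
```

```bash
python3 -c "
from h import *
st();go([.488,-.336,.039],93)"
```

```text
t 16.4 pos [ 0.4876 -0.3331  0.0499] yaw 93.5 z [ 0.     0.002 -1.   ] q [-0.69  0.25  1.68  0.    1.22 -2.32] F [-0.2 -0.9 -0.7] op 0.04989067854451085
d cm [ 0.04 -0.29 -1.09] rot [-0.002  0.    -0.009]
```

{"fn": "apply_moves", "kwargs": {"commands": [0,-0.3,-0.7,0,0,0,4,0,0,-0.4,0,0,0,4,0,0,-0.2,0,0,0,4,0,0,0,0,0,0,4]}}

```text
t: 16.9
tool_pos: [0.4894, -0.3377, 0.0394]
orientation: [-0.096, 3.136, -0.003]
force: [0.5, -0.0, -1.3]
opening: 0.0501
```

```bash
python3 -c "
from h import *
st();go([.488,-.336,.039],93)"
```

```text
t 16.9 pos [ 0.4894 -0.3377  0.0394] yaw 93.5 z [ 0.004 -0.002 -1.   ] q [-0.69  0.27  1.67  0.    1.2  -2.32] F [ 0.5 -0.  -1.3] op 0.05008526636542476
d cm [-0.14  0.17 -0.04] rot [ 0.002  0.004 -0.009]
```

{"fn": "apply_moves", "kwargs": {"commands": [-0.1,0.1,-0.2,0,0,0,4,0,0,0,0,0,0,7,0,0,0,0,0,0,7,0,0,0,0,0,0,7,0,0,4,0,0,0,7,0,0,6,0,0,0,7,0,3,6,0,0,0,8,0,4,4,0,0,0,8]}}

```text
t: 17.9
tool_pos: [0.4854, -0.2672, 0.2351]
orientation: [0.09, -3.139, -0.004]
force: [0.9, 0.1, -0.6]
opening: 0.0791
```

```bash
python3 - <<'E'
from h import *
st()
P=np.load("pics/P.npy")
im0=np.load("pics/top0.npz")["im"]
M=(abs(P[...,0]-.63)<.05)&(abs(P[...,1]+.06)<.05)&(P[...,2]>.125)
Q=P[M];g=im0[M].astype(int)
print(len(Q),"white",(g.min(1)>120).sum())
T=Q[Q[:,2]>.138];r=cv2.minAreaRect((T[:,:2]*1000).astype(np.float32));print(r,T[:,2].mean(),len(T))
# scene cam: front face of grille above plates
s,d=read_camera("scene");C=cloud(d,"scene")
im,dt=read_camera("top");PT=cloud(dt,"top")
F=C[(abs(C[...,0]-.64)<.05)&(abs(C[...,1]+.06)<.05)&(C[...,2]>.118)&(C[...,2]<.142)]
c=F.mean(0);u,sv,vt=np.linalg.svd(F-c);print("face",len(F),c.round(4),"n",vt[2].round(3),(sv/len(F)**.5).round(4),"y range",F[:,1].min(),F[:,1].max())
Q=PT[(abs(PT[...,0]-.63)<.05)&(abs(PT[...,1]+.06)<.05)&(PT[...,2]>.138)]
if len(Q)>10:print("top2",cv2.minAreaRect((Q[:,:2]*1000).astype(np.float32)),len(Q))
v=np.hstack([s[100:250,170:300],np.zeros((150,5,3),np.uint8),im[170:320,330:430]]);cv2.imwrite("pics/c3.png",cv2.resize(v,None,fx=3.3,fy=3.3,interpolation=3))
E
```

```text
t 17.9 pos [ 0.4854 -0.2672  0.2351] yaw 93.3 z [-0.002  0.003 -1.   ] q [-0.6   0.    1.59  0.    1.55 -2.23] F [ 0.9  0.1 -0.6] op 0.0791046424599662
142 white 125
((624.2627563476562, -66.33627319335938), (11.420793533325195, 60.3371696472168), 14.459428787231445) 0.1437203869123142 134
face 264 [ 0.6304 -0.0631  0.13  ] n [0.918 0.27  0.292] [0.0185 0.0072 0.0024] y range -0.0945189588737421 -0.034054857523562056
top2 ((624.0407104492188, -66.0504379272461), (10.993796348571777, 59.87464904785156), 14.660037994384766) 133
```

View pics/c3.png

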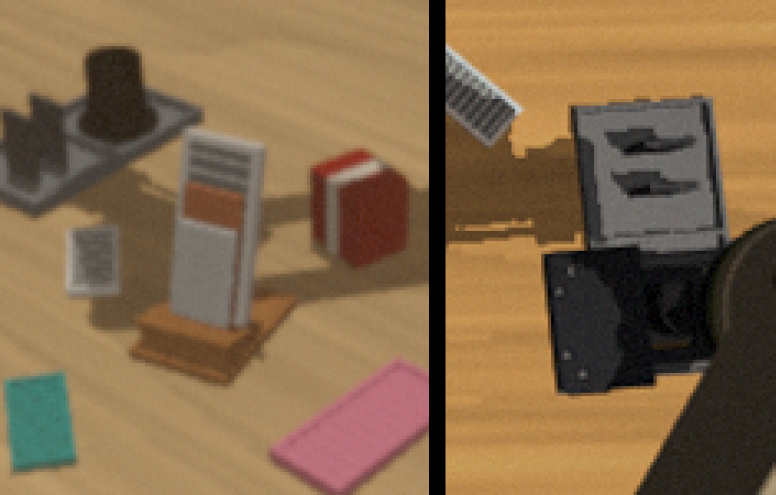

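The spigot stands upright in the empty bay of the grey tray (crop 112,95), and the stack and red carton are undisturbed. The grille is next, approached along its lean.

```bash
python3 -c "
from h import *
st();go([.611,-.0694,.20],104.7,.26)"
```

```text
t 18.0 pos [ 0.4878 -0.2658  0.2391] yaw 93.5 z [ 0.005 -0.    -1.   ] q [-0.59 -0.    1.59  0.    1.55 -2.23] F [ 0.9 -1.4  0.9] op 0.0796388810688542
d cm [12.32 19.64 -3.91] rot [ 0.041 -0.252  0.194]
```

{"fn": "apply_moves", "kwargs": {"commands": [2,3.2,0.5,0.008,-0.05,0.039,8,2.4,3.9,0,0.008,-0.05,0.039,8,2.4,3.9,0,0.008,-0.05,0.039,8,2.4,3.9,0,0.008,-0.05,0.039,8,2.4,3.9,0,0.008,-0.05,0.039,8,0,0,0,0,0,0,8,0,0,0,0,0,0,8]}}

```text
t: 18.88
tool_pos: [0.6051, -0.0732, 0.2398]
orientation: [-0.377, 2.858, 0.05]
force: [-0.2, 0.2, 0.3]
opening: 0.0804
```

```bash
python3 -c "
from h import *
st();go([.611,-.0694,.195],104.7,.26)"
```

```text
t 18.875 pos [ 0.6051 -0.0732  0.2398] yaw 105.0 z [ 0.249  0.067 -0.966] q [-0.29 -0.09  1.7   0.14  1.31 -2.14] F [-0.2  0.2  0.3] op 0.08038866783029035
d cm [ 0.59  0.38 -4.48] rot [-0.     0.    -0.006]
```

{"fn": "apply_moves", "kwargs": {"commands": [0.3,0.4,-4,0,0,-0.006,8,0,0,0,0,0,0,8,0,0,0,0,0,0,8]}}

```text
t: 19.25
tool_pos: [0.6081, -0.0725, 0.2006]
orientation: [-0.363, 2.86, 0.046]
force: [-0.4, -0.3, 0.3]
opening: 0.0798
```

```bash
python3 -c "
from h import *
st();go([.6359,-.0629,.0986],104.7,.26)"
```

```text
t 19.25 pos [ 0.6081 -0.0725  0.2006] yaw 104.5 z [ 0.25   0.063 -0.966] q [-0.28 -0.06  1.74  0.14  1.24 -2.14] F [-0.4 -0.3  0.3] op 0.07983876350495792
d cm [  2.78   0.96 -10.2 ] rot [0.001 0.001 0.004]
```

{"fn": "apply_moves", "kwargs": {"commands": [0.6,0.2,-2,0,0,0,8,0.7,0.25,-2.5,0,0,0,8,0.5,0.2,-2,0,0,0,8,0,0,0,0,0,0,8,0,0,0,0,0,0,8]}}

```text
t: 19.88
tool_pos: [0.6292, -0.0679, 0.1363]
orientation: [-0.36, 2.855, 0.042]
force: [0.3, -0.2, -0.2]
opening: 0.0799
```

```bash
python3 - <<'E'
from h import *
st();go([.6359,-.0629,.0986],104.7,.26)
s,d=read_camera("scene");cv2.imwrite("pics/c4.png",cv2.resize(s[110:230,180:300],None,fx=5,fy=5,interpolation=3))
E
```

```text
t 19.875 pos [ 0.6292 -0.0679  0.1363] yaw 104.4 z [ 0.255  0.061 -0.965] q [-0.26  0.04  1.76  0.14  1.11 -2.13] F [ 0.3 -0.2 -0.2] op 0.0799312778598211
d cm [ 0.67  0.5  -3.77] rot [0.003 0.006 0.006]
```

View pics/c4.png

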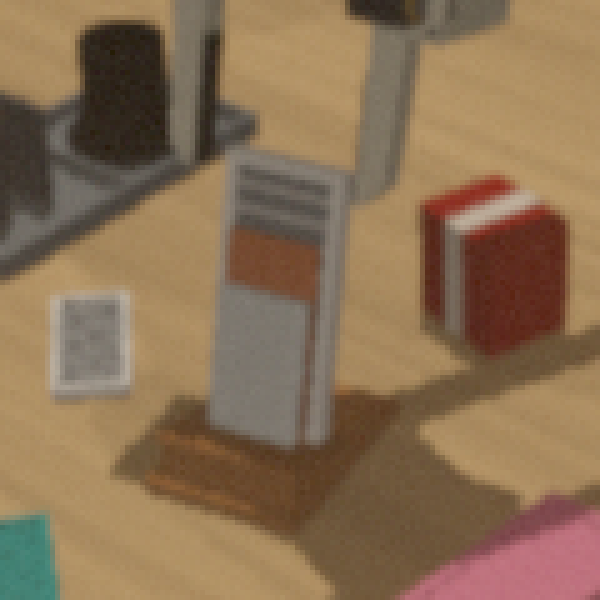

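The open fingers straddle the grille (edges at crop 225 and 350, fingertips at 195 and 370), clear of both plates. Descending the rest of the way.

{"fn": "apply_moves", "kwargs": {"commands": [0.3,0.3,-1.6,0,0,0.006,8,0.3,0.15,-1.5,0,0,0,8,0,0,-0.3,0,0,0,8,0,0,0,0,0,0,8]}}

```text
t: 20.42
tool_pos: [0.6359, -0.0633, 0.101]
orientation: [-0.369, 2.852, 0.042]
force: [0.1, -0.1, 0.6]
opening: 0.0801
```

```bash
python3 -c "
from h import *
st();go([.6359,-.0629,.0986],104.7,.26)"
```

```text
t 20.425 pos [ 0.6359 -0.0633  0.101 ] yaw 104.7 z [ 0.256  0.062 -0.965] q [-0.25  0.09  1.78  0.14  1.04 -2.14] F [ 0.1 -0.1  0.6] op 0.0801068576971743
d cm [-0.    0.04 -0.24] rot [ 0.003  0.008 -0.   ]
```

{"fn": "apply_moves", "kwargs": {"commands": [0,0,0,0,0,0,5,0,0,0,0,0,0,5,0,0,0,0,0,0,5,0,0,0,0,0,0,5,0,0,0,0,0,0,5], "squeeze": 25}}

```text
t: 21.05
tool_pos: [0.6363, -0.0635, 0.1019]
orientation: [-0.369, 2.851, 0.041]
force: [1.1, 0.7, -1.5]
opening: 0.0598
```

```bash
python3 -c "
from h import *
st()"
```

```text
t 21.05 pos [ 0.6363 -0.0635  0.1019] yaw 104.7 z [ 0.257  0.062 -0.964] q [-0.25  0.09  1.78  0.14  1.04 -2.14] F [ 1.1  0.7 -1.5] op 0.05978862635049832
```

{"fn": "apply_moves", "kwargs": {"commands": [-0.26,-0.06,0.96,0,0,0,5,-0.26,-0.06,0.96,0,0,0,5,-0.26,-0.06,0.96,0,0,0,5,-0.26,-0.06,0.96,0,0,0,5,0,0,0,0,0,0,5]}}

```text
t: 21.68
tool_pos: [0.6257, -0.066, 0.1434]
orientation: [-0.369, 2.85, 0.041]
force: [0.1, -0.6, -1.3]
opening: 0.0599
```

```bash
python3 - <<'E'
from h import *
st()
s,d=read_camera("scene");cv2.imwrite("pics/c5.png",cv2.resize(s[100:230,180:300],None,fx=4,fy=4,interpolation=3))
E
```

```text
t 21.675 pos [ 0.6257 -0.066   0.1434] yaw 104.7 z [ 0.259  0.061 -0.964] q [-0.26  0.02  1.77  0.14  1.12 -2.14] F [ 0.1 -0.6 -1.3] op 0.05989493085604902
```

View pics/c5.png

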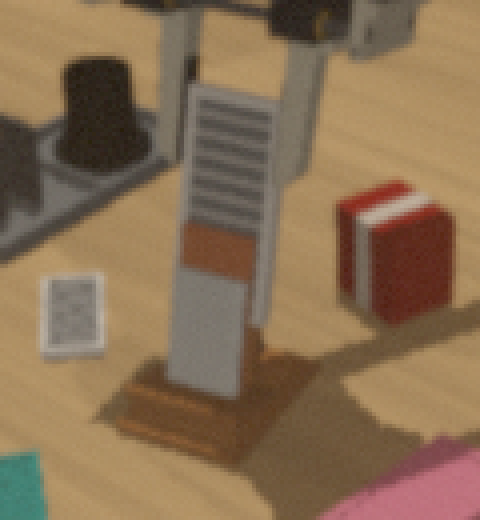

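The grille slides up (top edge at crop 235,95) and both plates stay put. Continuing.

{"fn": "apply_moves", "kwargs": {"commands": [-0.26,-0.06,0.96,0,0,0,5,-0.3,-0.08,1.1,0,0,0,5,-0.3,-0.08,1.1,0,0,0,5,-0.3,-0.08,1.1,0,0,0,5,-0.3,-0.08,1.1,0,0,0,5,-0.3,-0.08,1.1,0,0,0,5,-0.3,-0.08,1.1,0,0,0,5,-0.3,-0.08,1.1,0,0,0,5]}}

```text
t: 22.72
tool_pos: [0.5992, -0.0724, 0.234]
orientation: [-0.369, 2.853, 0.042]
force: [-0.7, -0.8, -1.0]
opening: 0.0598
```

```bash
python3 - <<'E'
from h import *
st()
s,d=read_camera("scene");cv2.imwrite("pics/c6.png",cv2.resize(s[70:230,180:300],None,fx=3.5,fy=3.5,interpolation=3))
E
```

```text
t 22.725 pos [ 0.5992 -0.0724  0.234 ] yaw 104.7 z [ 0.256  0.062 -0.965] q [-0.29 -0.11  1.73  0.14  1.3  -2.14] F [-0.7 -0.8 -1. ] op 0.059776575592575105
```

View pics/c6.png

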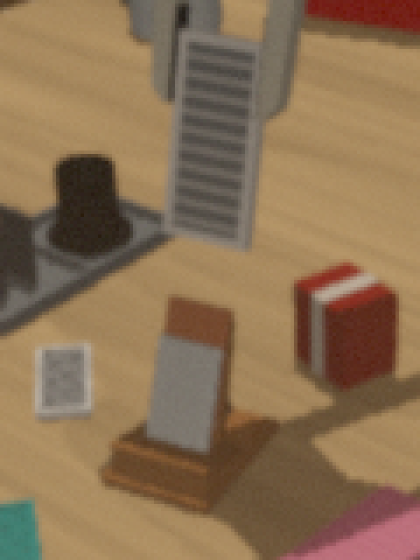

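The grille is clear of the rack, and both plates lean on the backboard (crop 195,370). Now to the fins.

```bash
python3 -c "
from h import *
go([.5852,-.3286,.22],93,0)"
```

```text
d cm [ -1.46 -25.59  -1.61] rot [-0.035  0.266 -0.204]
```

{"fn": "apply_moves", "kwargs": {"commands": [-0.3,-2.5,0,-0.005,0.04,-0.03,5,-0.3,-4,0,-0.005,0.04,-0.03,5,-0.3,-4.2,0,-0.005,0.04,-0.03,5,-0.3,-4.2,0,-0.005,0.04,-0.03,5,-0.3,-4.2,0,-0.005,0.04,-0.03,5,-0.3,-4,0,-0.005,0.04,-0.03,5,0,-2,0,0,0.026,-0.024,5,0,0,0,0,0,0,5]}}

```text
t: 23.78
tool_pos: [0.5806, -0.331, 0.2371]
orientation: [0.073, -3.135, -0.009]
force: [-0.2, 0.1, -1.3]
opening: 0.0602
```

```bash
python3 -c "
from h import *
st();go([.5852,-.3286,.19],93,0)"
```

```text
t 23.775 pos [ 0.5806 -0.331   0.2371] yaw 92.7 z [-0.006  0.006 -1.   ] q [-0.6   0.32  1.24  0.    1.59 -2.21] F [-0.2  0.1 -1.3] op 0.06016754287926511
d cm [ 0.46  0.24 -4.71] rot [-0.006 -0.006  0.006]
```

{"fn": "apply_moves", "kwargs": {"commands": [0.45,0.25,-3,-0.006,-0.006,0.005,5,0,0,-1.7,0,0,0,5,0,0,0,0,0,0,5,0,0,0,0,0,0,5]}}

```text
t: 24.28
tool_pos: [0.5858, -0.3262, 0.1905]
orientation: [-0.085, 3.137, 0.0]
force: [0.1, 0.5, -0.9]
opening: 0.0601
```

```bash
python3 - <<'E'
from h import *
st();go([.5852,-.3286,.14],93,0)
s,d=read_camera("scene");C=cloud(d,"scene")
B=(abs(C[...,0]-.59)<.05)&(abs(C[...,1]+.33)<.04)
for lo,hi in((.02,.058),(.1,.12),(.12,.15),(.15,.17)):
    Q=C[B&(C[...,2]>lo)&(C[...,2]<hi)];print(lo,len(Q),np.percentile(Q[:,0],[2,25,50,75,98]).round(4) if len(Q) else "")
cv2.imwrite("pics/c7.png",cv2.resize(s[60:180,140:260],None,fx=5,fy=5,interpolation=3))
E
```

```text
t 24.275 pos [ 0.5858 -0.3262  0.1905] yaw 93.1 z [ 0.003  0.    -1.   ] q [-0.59  0.33  1.31  0.    1.5  -2.21] F [ 0.1  0.5 -0.9] op 0.06013515639631382
d cm [-0.06 -0.24 -5.05] rot [-0.     0.003 -0.002]
0.02 241 [0.5688 0.5729 0.5992 0.6047 0.6069]
0.1 98 [0.5805 0.5873 0.589  0.5909 0.5939]
0.12 190 [0.5807 0.5871 0.5885 0.5898 0.5927]
0.15 127 [0.5788 0.5868 0.5882 0.5896 0.5928]
```

View pics/c7.png

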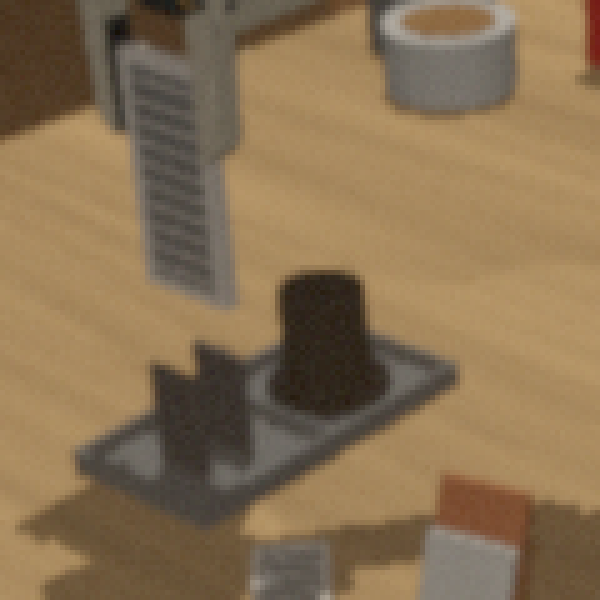

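The grille hangs vertical above the gap. Its front face is at x = 0.589, so its centre is about 0.584, against a gap centre of 0.585. Lowering.

{"fn": "apply_moves", "kwargs": {"commands": [0,-0.2,-2,0,0,0,5,0,0,-1,0,0,0,5,0,0,0,0,0,0,5]}}

```text
t: 24.7
tool_pos: [0.5862, -0.3287, 0.1597]
orientation: [-0.085, 3.136, -0.002]
force: [0.1, 0.3, -1.7]
opening: 0.0598
```

```bash
python3 -c "
from h import *
st();go([.5852,-.3286,.092],93,0)"
```

```text
t 24.7 pos [ 0.5862 -0.3287  0.1597] yaw 93.1 z [ 0.005 -0.001 -1.   ] q [-0.59  0.35  1.34  0.    1.45 -2.21] F [ 0.1  0.3 -1.7] op 0.05981803914586083
d cm [-0.1   0.01 -6.77] rot [ 0.001  0.005 -0.002]
```

{"fn": "apply_moves", "kwargs": {"commands": [-0.1,0,-1.5,0,0.005,0,5,0,0,-1.5,0,0,0,5,0,0,-1.5,0,0,0,5,-0.1,0,-1,0,0,0,5,0,0,0,0,0,0,5]}}

```text
t: 25.32
tool_pos: [0.5834, -0.3282, 0.0996]
orientation: [0.085, -3.138, -0.0]
force: [-0.7, 0.5, -1.8]
opening: 0.0596
```

```bash
python3 -c "
from h import *
st();go([.5852,-.3286,.092],93,0)"
```

```text
t 25.325 pos [ 0.5834 -0.3282  0.0996] yaw 93.1 z [-0.002  0.    -1.   ] q [-0.59  0.39  1.4  -0.    1.35 -2.21] F [-0.7  0.5 -1.8] op 0.05955231195719893
d cm [ 0.18 -0.04 -0.76] rot [-0.    -0.002 -0.002]
```

{"fn": "apply_moves", "kwargs": {"commands": [0.1,0,-0.5,0,0,0,5,0,0,-0.3,0,0,0,5,0,0,-0.2,0,0,0,5,0,0,-0.1,0,0,0,5,0,0,0,0,0,0,5]}}

```text
t: 25.95
tool_pos: [0.5856, -0.329, 0.0898]
orientation: [-0.085, 3.14, -0.002]
force: [-0.4, -0.8, -1.0]
opening: 0.0597
```

```bash
python3 - <<'E'
from h import *
st()
s,d=read_camera("scene");cv2.imwrite("pics/c8.png",cv2.resize(s[80:180,140:240],None,fx=5,fy=5,interpolation=3))
E
```

```text
t 25.95 pos [ 0.5856 -0.329   0.0898] yaw 93.1 z [ 0.    -0.002 -1.   ] q [-0.59  0.41  1.4  -0.    1.33 -2.21] F [-0.4 -0.8 -1. ] op 0.059718462819927744
```

View pics/c8.png

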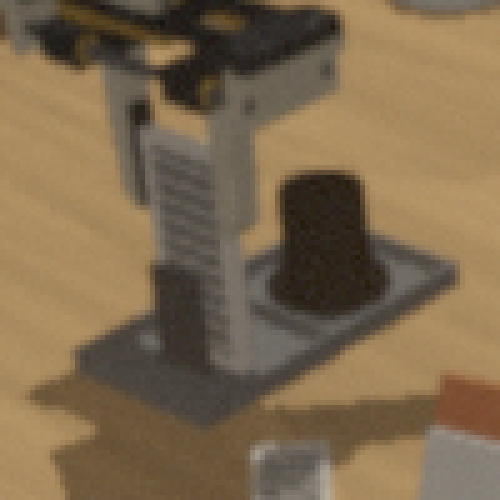

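The grille stands between the fins (crop 200,290) and is close to the floor. Easing down to contact.

{"fn": "apply_moves", "kwargs": {"commands": [0,0,-0.2,0,0,0,5,0,0,-0.2,0,0,0,5,0,0,0,0,0,0,5]}}

```text
t: 26.38
tool_pos: [0.5869, -0.3294, 0.0893]
orientation: [-0.085, 3.137, -0.005]
force: [-0.2, 0.9, -2.3]
opening: 0.0601
```

```bash
python3 -c "
from h import *
st()"
```

```text
t 26.375 pos [ 0.5869 -0.3294  0.0893] yaw 93.1 z [ 0.003 -0.003 -1.   ] q [-0.59  0.41  1.4  -0.    1.33 -2.21] F [-0.2  0.9 -2.3] op 0.060070520405926496
```

{"fn": "apply_moves", "kwargs": {"commands": [-0.1,0,-0.5,0,0,0,5,0,0,-0.4,0,0,0,5]}}

```text
t: 26.62
tool_pos: [0.5902, -0.3297, 0.088]
orientation: [-0.086, 3.127, -0.009]
force: [-2.4, 6.4, 18.1]
opening: 0.0597
```

```bash
python3 -c "
from h import *
st()"
```

```text
t 26.625 pos [ 0.5902 -0.3297  0.088 ] yaw 93.2 z [ 0.013 -0.005 -1.   ] q [-0.59  0.41  1.4   0.    1.32 -2.21] F [-2.4  6.4 18.1] op 0.059698087022255784
```

{"fn": "apply_moves", "kwargs": {"commands": [-0.4,0,0.2,0,0.01,0,5,0,0,0,0,0,0,5]}}

```text
t: 26.88
tool_pos: [0.5864, -0.3298, 0.0906]
orientation: [-0.087, 3.137, -0.01]
force: [-0.6, -0.4, -2.1]
opening: 0.0598
```

```bash
python3 -c "
from h import *
st()"
```

```text
t 26.875 pos [ 0.5864 -0.3298  0.0906] yaw 93.2 z [ 0.004 -0.006 -1.   ] q [-0.59  0.4   1.4  -0.    1.33 -2.21] F [-0.6 -0.4 -2.1] op 0.05978238826792426
```

About 2 mm above the floor now. Releasing and lifting straight up.

{"fn": "apply_moves", "kwargs": {"commands": [0,0,-0.1,0,0,0,5,0,0,0,0,0,0,8,0,0,0,0,0,0,8,0,0,0,0,0,0,8,0,0,0,0,0,0,8]}}

```text
t: 27.5
tool_pos: [0.5857, -0.3299, 0.088]
orientation: [-0.086, 3.138, -0.008]
force: [0.8, -0.2, 0.4]
opening: 0.0802
```

{"fn": "apply_moves", "kwargs": {"commands": [0,0,2,0,0,0,8,0,0,4,0,0,0,8,0,0,5,0,0,0,8,-1,3,5,0,0,0,8,-3,5,0,0,0,0,8,-4,5,0,0,0,0,8,-4,5,0,0,0,0,8,-2,2,0,0,0,0,8]}}

```text
t: 28.5
tool_pos: [0.4449, -0.1284, 0.2657]
orientation: [-0.082, 3.125, -0.018]
force: [0.7, -0.6, 0.3]
opening: 0.08
```

```bash
python3 - <<'E'
from h import *
st()
s,d=read_camera("scene");cv2.imwrite("pics/c9.png",cv2.resize(s[80:300,130:480],(800,503),interpolation=3))
im,dt=read_camera("top");cv2.imwrite("pics/c10.png",cv2.resize(im[130:320,80:450],(800,411),interpolation=3))
P=cloud(dt,"top")
for n in["collar_mid","yellow_carton_mid","spigot_mid","red_carton_mid","grille_mid","front_plate_mid","middle_plate_mid"]:
  for c in("scene","top"):
    for r in spot_point(n,c)[:4]:
        if r["conf"]>.4:print(c,n,round(r["conf"],2),w(r["point"],c).round(3))
C=cloud(d,"scene")
B=(abs(C[...,0]-.59)<.04)&(abs(C[...,1]+.33)<.04)
for lo,hi in((.07,.09),(.09,.11),(.11,.13),(.13,.15)):
    Q=C[B&(C[...,2]>lo)&(C[...,2]<hi)];print(lo,len(Q),np.percentile(Q[:,0],[2,50,98]).round(4) if len(Q) else "",Q[:,1:].min(0),Q[:,1:].max(0)) if len(Q) else 0
E
```

```text
t 28.5 pos [ 0.4449 -0.1284  0.2657] yaw 93.0 z [ 0.016 -0.011 -1.   ] q [-0.39 -0.28  1.8  -0.    1.61 -2.01] F [ 0.7 -0.6  0.3] op 0.07996557068773509
scene collar_mid 0.77 [0.553 0.34  0.037]
top collar_mid 0.73 [0.554 0.341 0.038]
scene yellow_carton_mid 0.87 [0.452 0.333 0.038]
top yellow_carton_mid 0.88 [0.451 0.331 0.036]
top yellow_carton_mid 0.43 [ 0.662 -0.057  0.056]
scene spigot_mid 0.82 [ 0.486 -0.34   0.038]
top spigot_mid 0.89 [ 0.49  -0.336  0.034]
scene red_carton_mid 0.84 [ 0.495 -0.059  0.033]
top red_carton_mid 0.97 [ 0.495 -0.056  0.03 ]
scene grille_mid 0.79 [ 0.649 -0.192  0.005]
scene grille_mid 0.69 [ 0.801 -0.078  0.002]
scene grille_mid 0.63 [0.664 0.096 0.001]
top grille_mid 0.94 [ 0.649 -0.193  0.004]
top grille_mid 0.9 [ 0.803 -0.078  0.003]
top grille_mid 0.87 [ 0.585 -0.333  0.07 ]
top grille_mid 0.63 [0.668 0.095 0.004]
scene front_plate_mid 0.76 [ 0.656 -0.059  0.059]
top front_plate_mid 0.5 [ 0.66  -0.059  0.057]
scene middle_plate_mid 0.57 [ 0.647 -0.059  0.066]
top middle_plate_mid 0.62 [ 0.653 -0.062  0.064]
0.07 114 [0.5773 0.5866 0.5906] [-0.35963351  0.07029138] [-0.2977699   0.08995743]
0.09 118 [0.5768 0.5865 0.5912] [-0.36037347  0.09001265] [-0.29736862  0.10978342]
0.11 113 [0.5783 0.5872 0.5908] [-0.35887568  0.11019011] [-0.29657424  0.12995177]
0.13 59 [0.5773 0.5856 0.5909] [-0.3616774  0.1300148] [-0.29656903  0.13550472]
```

View pics/c9.png

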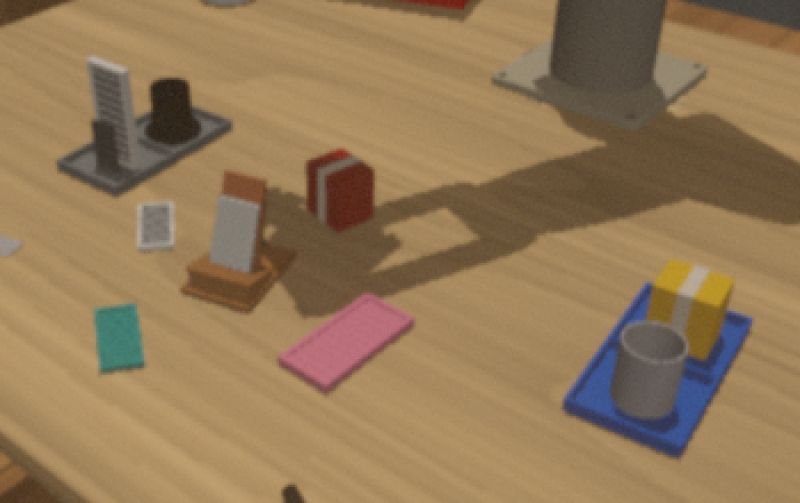

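View pics/c10.png

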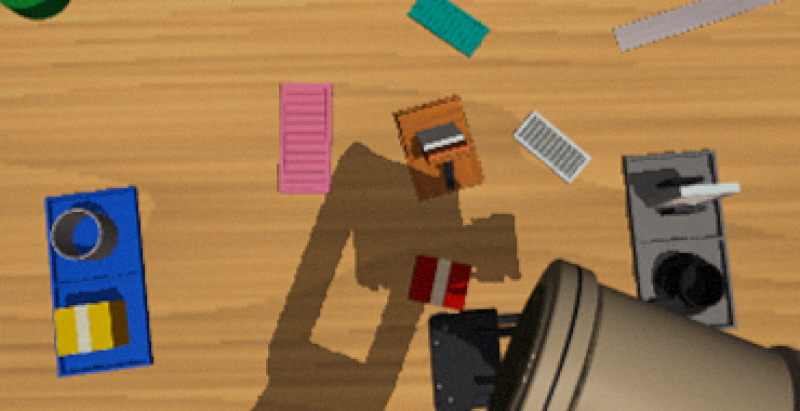

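All four things stand upright in their bays. The grille's top is at z = 0.1345, so it stands on the tray floor between the fins. The plates lean in the rack and the red carton is where it was. I'll let the arm settle, then hand in.

{"fn": "apply_moves", "kwargs": {"commands": [0,0,0,0,0,0,8,0,0,0,0,0,0,8,0,0,0,0,0,0,8]}}

```text
t: 29.68
tool_pos: [0.446, -0.1304, 0.2634]
orientation: [-0.08, 3.128, -0.016]
force: [0.1, -0.1, -0.3]
opening: 0.0797
```

```bash
python3 -c "
from h import *
st();print(close_job())"
```

```text
t 29.675 pos [ 0.446  -0.1304  0.2634] yaw 92.9 z [ 0.013 -0.01  -1.   ] q [-0.39 -0.27  1.79 -0.    1.61 -2.01] F [ 0.1 -0.1 -0.3] op 0.07974528026219375
the job is handed in; nothing more can be done
None
```

Both kits are made up and the job is handed in at about 30 s. I placed the collar, yellow carton, spigot and grille in that order, drawing the grille up along its own lean.

**Last checks, from both cameras:**
- **Collar and yellow carton:** both stand upright in the blue tray, one to a bay.
- **Spigot:** it stands upright in the empty bay of the grey tray.
- **Grille:** it stands vertical on the tray floor between the two fins. Its top measured 0.1345 m, which matches a 130 mm panel on the 4 mm floor.
- **Plates:** both still lean in the rack.
- **Red carton:** it stands where it was.
- **Gripper:** it is open, and its tip is 0.26 m above the table, touching nothing.

**Disagreements:**
- In the last look, the scene camera's network did not report the grille in the tray. The pictures, the depth readings and the top camera all show it there.
- Contact force on the tool reached about 19 N for a moment as I felt for the tray floor under the grille. I backed off before letting go.

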